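# Vent the sealed drying box

### The job

Pick up the lid lifter (a steel rod with a flat wooden handle), put its rod through the steel lifting eye at the front of the drying box's lid, and lift until the sticky seal lets go. Then hold the lid slightly open on the rod, its front edge about two centimetres up, so that the box can vent: never let it fly wide open, touch the box with nothing but the lifter, and leave the beaker, the petri dish and the white jar where they stand. Finish while still holding the lid like that; do not let go.

Things in the scene. Friction and masses are not known exactly. Their poses are not given: they have to be found in the camera images.
- lifter: loose lid lifter lying on the bench, 133 long, 90 g: a pale wooden flat-sided handle 70 long, 20 wide, 28 high with a straight round steel rod, 6 in diameter, out of its front end. Origin at the centre of the handle's underside; x points along the rod, z up as it lies. The handle runs from x = -35 to +35, the rod from there to x = +98, its axis 14 above the underside. Gripped far back it tilts in the fingers under load.
- lifter_tip (a point): the free rounded end of the lifter's rod, on its axis; same axes as the lifter.
- dry_box: sample drying box fixed to the bench: grey tub 150 deep (x), 130 wide (y), 60 high with a black gasket, a small round dial on its front and a 10 thick lid (aluminium frame round a clear pane) whose underside is 62 and top 72 above the bench. Origin at the centre of its underside; its -x axis points out of its front, z up.
- lid_eye (a point): steel lifting eye fixed on top of the lid, in the middle of its front edge (66 in front of the box's centre, 9 behind the lid's front face). This point is the centre of its hole, 96 above the bench and 24 above the lid's top while shut; x = axis of the hole (-x out of the box's front); tilts with the lid. The ring is of 5 thick round bar with a 16 wide hole, 26 across outside, on a stem 12 high.
- lid (a joint): opening angle of the lid in rad, 0 shut. The hinge line runs across the back of the box, 141 behind the eye and 62 above the bench; the front edge is 20 mm up at 0.13 rad. Shut, the seal sticks: about 7 to 11 N straight up at the eye breaks it, within 5 mm of lift; then only the lid's weight (2 to 3 N at the eye) pulls down. Let go, it falls back to under 0.06 rad.
- beaker_blue: glass beaker with blue contents, 68 across, 84 high, a bystander; origin at the centre of its underside.
- petri: petri dish with lid, 61 across, 14 high, a bystander; origin at the centre of its underside.
- jar_salt: white screw-cap jar, 56 across, 69 high, a bystander; origin at the centre of its underside.

How it is judged (in metres and radians):
On the way, in this order (a step that is already met when the one before it is completed fails the run):
1. the lifter is picked up off the bench in the gripper (height (world z) of lifter above 0.03 m and contact force between the fingers and lifter above 2 N), for 0.1 s.
2. the rod is through the lifting eye, by at least 8 mm, with the lid still shut (x of lid_eye in the frame of lifter between 0.037 and 0.09 m and y of lid_eye in the frame of lifter between -0.009 and 0.009 m and z of lid_eye in the frame of lifter between 0.005 and 0.023 m and value of joint lid below 0.015 rad), for 0.1 s.
3. the seal is broken and the lid hangs on the rod in its eye (x of lid_eye in the frame of lifter between 0.037 and 0.09 m and y of lid_eye in the frame of lifter between -0.009 and 0.009 m and z of lid_eye in the frame of lifter between 0.005 and 0.023 m and contact force between lifter and dry_box above 0.5 N and contact force between the fingers and lifter above 2 N and value of joint lid above 0.075 rad), for 0.1 s.
At the end, for the whole second after the job is handed in: The gripper holds the lifter (over 2 N), whose rod passes through the lifting eye with at least 8 mm past its centre and carries the lid (over 0.5 N); the lid stands still at 0.08 to 0.22 rad, its front edge 12 to 33 mm up (x of lid_eye in the frame of lifter between 0.037 and 0.09 m and y of lid_eye in the frame of lifter between -0.009 and 0.009 m and z of lid_eye in the frame of lifter between 0.005 and 0.023 m and contact force between lifter and dry_box above 0.5 N and contact force between the fingers and lifter above 2 N and value of joint lid between 0.08 and 0.22 rad and velocity of joint lid between -0.1 and 0.1 rad/s); the arm keeps its last pose, push and grip.
It fails at once if the lid is thrown open past 0.40 rad (front edge 58 mm up) (value of joint lid above 0.4 rad).
It fails at once if the gripper or arm presses on the drying box or its lid with over 2 N (contact force between any of the fingers, the arm and dry_box above 2 N).
It fails at once if the beaker, the petri dish or the white jar is moved by over 20 mm (distance of any of beaker_blue, petri, jar_salt from where it was at the start of the episode above 0.02 m).
It also fails if it takes over 40 s, if anything falls off the work surface, if the arm or the gripper's body presses on something with over 40 N, if the wrist force passes 120 N, or if a joint passes its speed limit or range.

### The arm

A 6-joint arm with a two-finger parallel gripper is mounted at the origin on a cart in front of the work surface, level with it; the furniture and walls round the work are solid. World frame = base frame: x ahead of the robot, y to its left, z up, the work surface at z = 0. Lengths are in mm, angles in rad, forces in N, time in s.
With the tool pointing down it reaches from about 400 to 925 mm from the base axis. Payload 12.5 kg.
Tool frame: the origin (TCP) lies midway between the tips of the shut fingers; the grasp point (between the pads) lies 19 mm behind it; z points along the fingers, y is the line along which they close (so a half turn about z gives the same grasp; the last joint's range is limited). The gripper opens to 95 mm and grips with 3 to 60 N. Pads are 20 mm wide; open, the fingers measure 119 mm over their backs; the gripper's body (75 mm by 180 mm) begins 59 mm behind the grasp point.
Start: joints at [-1.383, 0.491, 1.559, -0, 1.092, -0.106], TCP at [181.018, -598.23, 214.661] pointing down, gripper open.
Joint ranges: [-3.1, 3.1], [-0.84, 2.19], [0.05, 2.79], [-1.13, 4.28], [0.06, 2.93], [-2.69, 2.69]. Speed limits (rad/s): [2.22, 2.22, 2.79, 3.14, 3.14, 3.14].

### API

Orientations are given as [roll, pitch, yaw] about the fixed x, y, z axes, in that order (R = Rz(yaw) Ry(pitch) Rx(roll)).
In Python, from cell import state, viewer, env, models gives the robot as it stands. The module is installed in compiled form; this text tells all that it offers.
- The arm moves only by the tool arm_command, never from a script. Its argument "rows" is a list of rows, each a list of 2 entries, a list of its own where there are three numbers: the shift along the tool's x, y, z normalised to -1 to 1, where 1 is 0.25 m, then the turn about the tool's z normalised to -1 to 1, where 1 is pi rad. A call has exactly 5 rows; each row shifts and turns the commanded pose from where the row before left it, along the tool's axes as they then stand; what a row does not reach is not made up. A row lasts 1/10 s, in which the tool goes at most 50 mm and 8.59 degrees, less where a joint would pass 70% of its speed; a pose out of reach is approached as far as the arm can. A call with a number of a shift or a turn outside -1 to 1 is refused whole. A call with a gripper value outside its range is refused whole. "claw" is the opening, from 0 (shut) to 1 (fully open), set as the call begins (left out, the last holds). The fingers move at their own pace and stop on an object; the grip force is fixed at half the most. Time passes only in rows, so rows that do not move let the fingers close, or fill a call up. It gives the time, the measured TCP pose, the force, the opening and the grip force at its end, in the units of the state.
- state(): the state, without advancing time (a new reading comes with each control period).
- viewer.read_camera(name): name is "side" or "top" or "wrist"; returns (picture, depth): 384x512x3 uint8, red, green, blue; 384x512 float32, mm along the optical axis (not along the pixel's ray), 0 where there is no reading.
- viewer.get_calibration(name): a dict with "camera_matrix" (3x3 intrinsics, pixels), "dist_coeffs" ([k1, k2, p1, p2, k3] as OpenCV has them; the pictures are not rectified), "world_to_cam" (4x4, takes a point from world to camera coordinates). Camera axes: x right, y up, looking along -z (the intrinsics and any distortion apply to the point x, -y, -z); pixel columns grow to the right and rows downward; lengths in mm; the calibration is good to about 2 mm. A picture is of the moment at which its call begins: read the wrist's pose just before it. get_calibration takes no time and is no camera call; for the wrist camera it gives the pose at the moment of the call.
- env.job_done(): hands the job in; it is judged then, once.
Trained networks look in the newest picture that a camera, given by its name, has taken for a name from the list of things; names that differ only in an ending like _2 or _b are one class to them, and where a whole thing is asked for, a point or a joint stands for the part that bears it (a point fixed in the world has none). Each returns a list of dicts, best first, with "confidence" (0 to 1); they miss things now and then, are a little off and sometimes report something else, mostly with a low value. They report only what shows in the picture. A call takes as long as a camera call.
- models.search_frame(camera, label): "position" ([x, y, z] in mm, in world coordinates, good to about 4 mm: the middle of the surface that is visible of it).
- models.mark_of(camera, label): "position" ([x, y, z] in mm, in world coordinates, good to about 4 mm: a listed point, or the origin of a listed thing).
The state is a dict: "t": time; "joints": joint angles; "qvel": joint speeds; "tau": joint torques, N m; "eef_pos": TCP position; "tcp_rot": TCP orientation; "ft_force": force on the tool from outside, world axes, zero at the start; "moment": the same for the moment, N m; "opening": opening from 0.0 (shut) to 1.0 (fully open); "grip_force": force on a finger pad.
Only numpy, scipy, OpenCV 4.12 (cv2) and the standard library are available. Lean on these libraries where they do the work, as an engineer would, in place of code of your own. Each camera call takes 0.05 s, during which the arm holds its last target. There are 200 camera calls.

## Working session

There is one attempt and no reset: what is moved stays moved. The work goes in short steps, Python scripts to look and compute and a tool call to move; the robot and the scene stay as the last step left them, time stands still between calls to the robot, and variables do not carry over. Pictures are saved under pics/ and viewed, at most 10 in all, crops included, and the job is handed in when it is done.

Besides the shell and the picture viewer there is one more tool, called as a command line: name --argument value ..., lists and objects as JSON in quotes. arm_command: Moves the arm, as the interface text tells. Scaled input: -1 to 1 covers 0.25 m each way for a shift and pi rad each way for a turn. Its arguments: {"type":"object","properties":{"rows":{"type":"array","items":{"type":"array"}},"claw":{"type":"number"}},"required":["rows"]}

```bash
mkdir -p pics
python3 - <<'E'
from cell import state, viewer, env, models
import cv2
s=state();print({k:s[k] for k in('t','eef_pos','tcp_rot','opening','ft_force')})
for c in('top','side'):
    p,d=viewer.read_camera(c);cv2.imwrite(f'pics/{c}0.png',p[:,:,::-1])
    for l in('lifter','lifter_tip','dry_box','lid_eye','beaker_blue','petri','jar_salt'):
        for r in models.mark_of(c,l)[:2]:print(c,l,[round(float(x)) for x in r['position']],round(r['confidence'],2))
E
```

```text
{'t': 0.0, 'eef_pos': array([ 180.95075592, -597.97876067,  214.04139624]), 'tcp_rot': array([-3.14045034e+00, -1.18268017e-04,  2.93781831e-01]), 'opening': 1.0003506458025926, 'ft_force': array([-0.94867137, -0.14830941,  0.01587803])}
top lifter [390, -199, -1] 0.69
top lifter_tip [488, -201, 11] 0.81
top lifter_tip [434, -485, -1] 0.36
top dry_box [628, -130, 4] 0.72
top lid_eye [566, -139, 98] 0.94
top beaker_blue [419, 91, -1] 0.69
top petri [414, 1, -2] 0.87
top jar_salt [435, -485, 0] 0.82
top jar_salt [488, -200, 12] 0.7
side lifter [389, -201, 1] 0.88
side lifter_tip [489, -198, 16] 0.58
side dry_box [631, -135, 0] 0.7
side lid_eye [565, -133, 100] 0.61
side beaker_blue [421, 92, 4] 0.61
side petri [404, 2, -3] 0.78
side jar_salt [436, -484, 0] 0.69
```

View pics/top0.png

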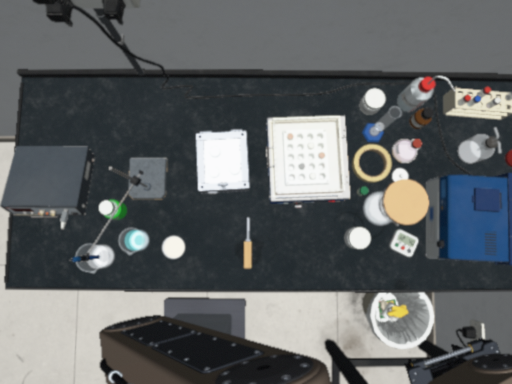

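View pics/side0.png

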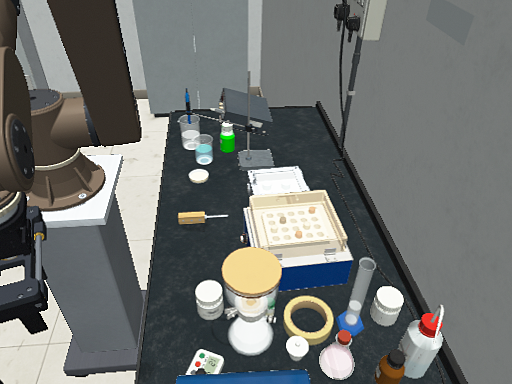

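arm_command --rows '[[[0, 0, 0], 0.0468], [[0, 0, 0], 0.0468], [[0.08, -0.16, 0], 0], [[0.08, -0.16, 0], 0], [[0.08, -0.16, 0], 0]]' --claw 1

```text
t: 1.3
eef_pos: [241.3, -476.8, 214.5]
tcp_rot: [-3.142, -0.0, -0.001]
ft_force: [0.4, 0.6, 0.3]
opening: 0.998
grip_force: 0.0
```

arm_command --rows '[[[0.08, -0.16, 0], 0], [[0.08, -0.16, 0], 0], [[0.08, -0.16, 0], 0], [[0.08, -0.16, 0], 0], [[0.08, -0.16, 0], 0]]'

```text
t: 1.8
eef_pos: [341.6, -276.7, 214.8]
tcp_rot: [3.141, -0.0, -0.001]
ft_force: [1.7, 0.1, -0.3]
opening: 1.001
grip_force: 0.0
```

arm_command --rows '[[[0.08, -0.16, 0], 0], [[0.08, -0.12, 0], 0], [[0, 0, 0], 0], [[0, 0, 0], 0], [[0, 0, 0], 0]]'

```text
t: 2.3
eef_pos: [380.8, -209.0, 214.7]
tcp_rot: [3.141, -0.0, -0.001]
ft_force: [-0.4, -0.3, 0.3]
opening: 0.998
grip_force: 0.0
```

```bash
cat > h.py <<'E'
from cell import state, viewer, env, models
import cv2, numpy as np
def look(c,name,labels):
    s=state();print('t',round(s['t'],2),s['eef_pos'].round(1),s['tcp_rot'].round(3),'open',round(s['opening'],3),'grip',round(float(s['grip_force']),1),'F',np.round(s['ft_force'],1))
    p,d=viewer.read_camera(c)
    if name:cv2.imwrite(f'pics/{name}.png',p[:,:,::-1])
    for l in labels:
        for r in models.mark_of(c,l)[:2]:print(c,l,np.round(r['position'],1),round(r['confidence'],2))
    return p,d,viewer.get_calibration(c)
def points(d,cal):
    v,u=np.mgrid[:384,:512];uv=np.stack([u,v],-1).reshape(-1,1,2).astype(np.float64)
    n=cv2.undistortPoints(uv,np.array(cal['camera_matrix']),np.array(cal['dist_coeffs'])).reshape(384,512,2)
    P=np.stack([n[...,0]*d,-n[...,1]*d,-d,np.ones_like(d)],-1)
    return (P@np.linalg.inv(np.array(cal['world_to_cam'])).T)[...,:3]
E
python3 - <<'E'
from h import *
p,d,cal=look('wrist','w1',['lifter','lifter_tip','lid_eye','dry_box'])
W=points(d,cal);np.save('W1.npy',W)
m=(d>0)&(W[...,2]>8)&(W[...,2]<40)&(abs(W[...,0]-440)<100)&(abs(W[...,1]+200)<45)
Q=W[m];print(len(Q),Q.min(0),Q.max(0))
h=Q[Q[:,2]>22];print('handle top',h.mean(0),h.min(0),h.max(0),cv2.fitLine(h[:,:2].astype(np.float32),cv2.DIST_L2,0,.01,.01).ravel())
E
```

```text
t 2.3 [ 380.8 -209.   214.7] [ 3.141e+00 -0.000e+00 -1.000e-03] open 0.998 grip 0.0 F [-0.4 -0.3  0.3]
wrist lifter [ 390.2 -197.3    1.3] 0.93
wrist lifter_tip [ 490.3 -197.2   11.2] 0.91
wrist dry_box [ 490.9 -198.8   13.5] 0.67
1417 [ 355.98617099 -208.70892228    8.66215435] [ 487.54098726 -188.46614705   30.58607647]
handle top [ 392.13869196 -198.31971345   27.74544837] [ 355.98617099 -207.63159416   23.67690956] [ 425.33728971 -188.46614705   30.58607647] [ 9.9999851e-01  1.7146129e-03  3.9213870e+02 -1.9831972e+02]
```

View pics/w1.png

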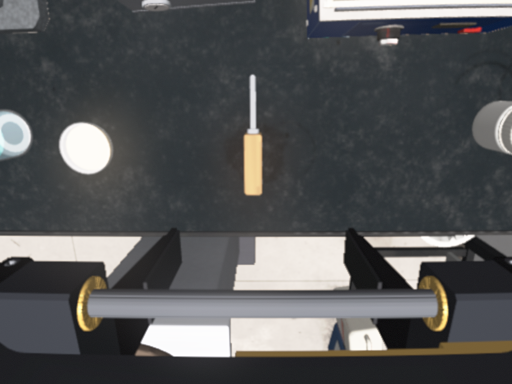

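arm_command --rows '[[[0.139, -0.043, 0], 0], [[0, 0, 0.16], 0], [[0, 0, 0.16], 0], [[0, 0, 0.16], 0], [[0, 0, 0.16], 0]]'

```text
t: 3.05
eef_pos: [415.8, -197.9, 53.3]
tcp_rot: [3.141, -0.001, -0.001]
ft_force: [0.7, -0.1, -0.7]
opening: 0.997
grip_force: 0.0
```

arm_command --rows '[[[0, 0, 0.12], 0], [[0, 0, 0.06], 0], [[0, 0, 0.023], 0], [[0, 0, 0], 0], [[0, 0, 0], 0]]'

```text
t: 3.55
eef_pos: [416.1, -197.9, 4.6]
tcp_rot: [3.141, -0.001, -0.0]
ft_force: [-0.9, -0.2, 0.4]
opening: 1.0
grip_force: 0.0
```

arm_command --rows '[[[0, 0, 0], 0], [[0, 0, 0], 0], [[0, 0, 0], 0], [[0, 0, 0], 0], [[0, 0, 0], 0]]' --claw 0

```text
t: 4.05
eef_pos: [415.9, -197.6, 4.0]
tcp_rot: [3.141, -0.0, -0.0]
ft_force: [0.4, -0.1, 0.2]
opening: 0.637
grip_force: 0.0
```

arm_command --rows '[[[0, 0, 0], 0], [[0, 0, 0], 0], [[0, 0, 0], 0], [[0, 0, 0], 0], [[0, 0, 0], 0]]'

```text
t: 4.55
eef_pos: [415.9, -197.6, 3.9]
tcp_rot: [3.142, 0.0, -0.0]
ft_force: [0.9, 0.6, 0.2]
opening: 0.215
grip_force: 0.2
```

arm_command --rows '[[[0, 0, 0], 0], [[0, 0, 0], 0], [[0, 0, -0.08], 0], [[0, 0, -0.12], 0], [[0, 0, -0.12], 0]]'

```text
t: 5.05
eef_pos: [415.5, -197.3, 84.5]
tcp_rot: [-3.141, 0.001, -0.0]
ft_force: [0.1, -0.3, -0.8]
opening: 0.208
grip_force: 30.0
```

arm_command --rows '[[[0, 0, -0.12], 0], [[0.05, 0, -0.12], 0], [[0.1, 0, -0.12], 0], [[0.1, 0, -0.1], 0], [[0.08, 0, 0], 0]]'

```text
t: 5.55
eef_pos: [500.5, -198.0, 202.3]
tcp_rot: [3.139, -0.005, -0.0]
ft_force: [0.1, 0.1, -1.2]
opening: 0.207
grip_force: 30.0
```

arm_command --rows '[[[0, 0, 0], 0], [[0, 0, 0], 0], [[0, 0, 0], 0], [[0, 0, 0], 0], [[0, 0, 0], 0]]'

```text
t: 6.05
eef_pos: [497.9, -197.6, 198.7]
tcp_rot: [-3.141, 0.0, -0.001]
ft_force: [-0.1, -0.0, -1.0]
opening: 0.208
grip_force: 30.0
```

Run:
```python
from h import *
p,d,cal=look('wrist','w2',['lifter','lifter_tip','lid_eye','dry_box'])
look('top',None,['lifter_tip','lid_eye','dry_box'])
look('side','s2',['lifter_tip','lid_eye','dry_box'])
W=points(d,cal);np.save('W2.npy',W)
z=W[...,2]
m=(d>0)&(z>80)&(z<120)&(abs(W[...,0]-566)<25)&(abs(W[...,1]+137)<25)
Q=W[m];print('eye',len(Q),Q.mean(0),Q.min(0),Q.max(0))
m=(d>0)&(abs(z-72)<4)&(W[...,0]>530)&(W[...,0]<620)&(W[...,1]<-60)&(W[...,1]>-215)
Q=W[m];print('lid',len(Q),Q.min(0),Q.max(0))
# front edge: min x per y bin
e=[]
for y in np.arange(-200,-70,5):
    q=Q[(Q[:,1]>=y)&(Q[:,1]<y+5)]
    if len(q)>5:e.append((y+2.5,np.percentile(q[:,0],2)))
e=np.array(e);print(e.round(1).tolist());print(np.polyfit(e[:,0],e[:,1],1))
```

```text
t 6.05 [ 497.9 -197.6  198.7] [-3.141e+00  0.000e+00 -1.000e-03] open 0.208 grip 30.0 F [-0.1 -0.  -1. ]
wrist lifter [ 471.3 -192.6  197.2] 0.89
wrist lifter [ 435.5 -487.3   -1.2] 0.67
wrist lifter_tip [ 573.3 -197.2  206.5] 0.62
wrist lid_eye [ 564.1 -135.    97.6] 0.83
wrist dry_box [ 634.4 -134.7    1.3] 0.78
t 6.3 [ 498.3 -197.6  198.9] [ 3.142  0.    -0.   ] open 0.208 grip 30.0 F [ 0.4  0.8 -1.2]
top dry_box [ 630.5 -130.9    4.5] 0.82
t 6.5 [ 498.4 -197.5  198.9] [ 3.142 -0.    -0.   ] open 0.212 grip 30.0 F [-0.2  0.2 -0.8]
side lid_eye [ 564.9 -134.8  100. ] 0.55
side dry_box [ 628.6 -137.    -1.5] 0.69
eye 218 [ 566.9049316  -136.86215512  103.60374478] [ 562.64103633 -148.32364279   80.1226547 ] [ 570.27369027 -123.951859    110.05887952]
lid 10395 [ 554.04090303 -201.00317121   68.00019166] [619.9909992  -67.0921205   75.80530879]
[[-197.5, 564.3], [-192.5, 563.5], [-187.5, 562.6], [-182.5, 562.6], [-177.5, 562.4], [-172.5, 561.7], [-167.5, 561.8], [-162.5, 560.9], [-157.5, 560.9], [-152.5, 560.9], [-147.5, 560.1], [-142.5, 560.1], [-137.5, 560.2], [-132.5, 559.2], [-127.5, 558.7], [-122.5, 557.9], [-117.5, 557.5], [-112.5, 557.6], [-107.5, 556.7], [-102.5, 556.8], [-97.5, 556.8], [-92.5, 556.8], [-87.5, 556.0], [-82.5, 556.0], [-77.5, 555.1], [-72.5, 556.9]]
[-6.74774314e-02  5.50271579e+02]
```

View pics/w2.png

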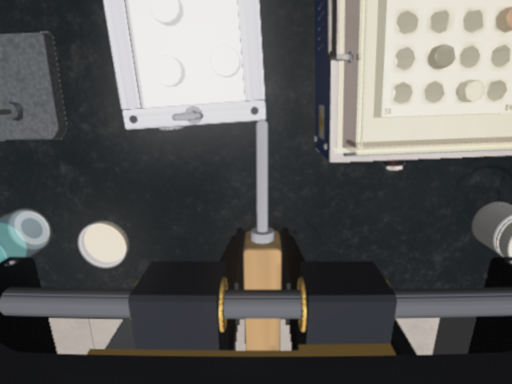

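Run:
```python
import numpy as np
W=np.load('W2.npy');z=W[...,2]
m=(z>185)&(z<225)&(abs(W[...,1]+198)<12)&(W[...,0]>515)&(W[...,0]<590)
Q=W[m];print(len(Q),Q.max(0))
for x in range(520,580,10):
    q=Q[(Q[:,0]>=x)&(Q[:,0]<x+10)]
    if len(q):print(x,q.mean(0).round(1),np.percentile(q[:,2],95).round(1),np.percentile(q[:,1],[5,95]).round(1))
W=np.load('W2.npy');m=(z>90)&(z<112)&(abs(W[...,0]-566)<15)&(abs(W[...,1]+137)<20);Q=W[m]
print('ring',np.polyfit(Q[:,1],Q[:,0],1),np.percentile(Q[:,1],[0,5,50,95,100]),np.percentile(Q[:,2],[50,95,100]))
```

```text
1290 [ 570.79052277 -194.43163854  213.66417055]
520 [ 525.2 -197.5  211.5] 212.8 [-200.  -194.8]
530 [ 535.1 -197.6  211.4] 212.9 [-200.5 -194.8]
540 [ 545.  -197.6  211.4] 212.8 [-200.4 -194.9]
550 [ 555.1 -197.6  211.5] 212.9 [-200.4 -194.9]
560 [ 565.  -197.4  211.4] 212.8 [-200.3 -194.5]
570 [ 570.5 -197.3  210. ] 210.8 [-198.6 -196.2]
ring [-6.00158461e-02  5.58489274e+02] [-148.32364279 -147.02007536 -137.29631036 -125.72634581 -123.951859  ] [106.82119446 109.31919924 110.05887952]
```

arm_command --rows '[[[0, 0, 0], -0.0213], [[-0.103, 0, 0], 0], [[0, -0.1128, 0], 0], [[0, -0.1128, 0.08], 0], [[0, 0, 0.12], 0]]'

```text
t: 7.2
eef_pos: [469.1, -141.1, 149.7]
tcp_rot: [3.14, -0.003, 0.068]
ft_force: [1.3, -1.2, -1.6]
opening: 0.209
grip_force: 30.0
```

arm_command --rows '[[[0, 0, 0.12], 0], [[0, 0, 0.09], 0], [[0, 0, 0.043], 0], [[0, 0, 0], 0], [[0, 0, 0], 0]]'

```text
t: 7.7
eef_pos: [469.3, -143.2, 86.3]
tcp_rot: [3.141, -0.001, 0.067]
ft_force: [0.1, 0.4, -0.3]
opening: 0.209
grip_force: 30.0
```

Run:
```python
from h import *
p,d,cal=look('wrist','w3',['lifter_tip','lid_eye'])
W=points(d,cal);z=W[...,2]
m=(d>0)&(z>88)&(z<115)&(abs(W[...,0]-566)<15)&(abs(W[...,1]+137)<22);Q=W[m]
print('ring',len(Q),Q.mean(0),np.polyfit(Q[:,1],Q[:,0],1),np.percentile(Q[:,1],[0,5,50,95,100]),np.percentile(Q[:,2],[50,95,100]))
m=(d>0)&(z>85)&(z<115)&(abs(W[...,1]+142)<15)&(W[...,0]>490)&(W[...,0]<552);Q=W[m]
for x in range(500,550,10):
    q=Q[(Q[:,0]>=x)&(Q[:,0]<x+10)]
    if len(q):print(x,q.mean(0).round(1),np.percentile(q[:,2],95).round(1),np.percentile(q[:,1],[5,95]).round(1))
print(Q.max(0))
p,d,cal=look('side','s3',['lifter_tip','lid_eye'])
cv2.imwrite('pics/s3c.png',cv2.resize(p[140:230,200:330,::-1],None,fx=6,fy=6,interpolation=cv2.INTER_CUBIC))
```

```text
t 7.7 [ 469.3 -143.2   86.3] [ 3.141e+00 -1.000e-03  6.700e-02] open 0.209 grip 30.0 F [ 0.1  0.4 -0.3]
wrist lifter_tip [ 545.3 -137.    92.9] 0.78
wrist lid_eye [ 565.2 -135.    93.3] 0.62
wrist lid_eye [406.   -1.9  -1.3] 0.22
ring 759 [ 565.97779615 -135.62842066  104.31878581] [-6.13826654e-02  5.57652562e+02] [-148.2043503  -146.02570979 -135.63784621 -125.28675406 -123.180522  ] [106.79513055 109.60062456 110.84795441]
500 [ 505.  -140.9   99.1] 100.6 [-143.6 -138.1]
510 [ 515.1 -140.2   99.3] 100.5 [-142.9 -137.5]
520 [ 525.1 -139.5   99.2] 100.5 [-142.2 -136.8]
530 [ 535.  -138.7   99.3] 100.7 [-141.5 -135.8]
540 [ 540.8 -138.5   98.8] 100.0 [-140.4 -136.4]
[ 541.78817445 -135.45960873  102.25806597]
t 7.85 [ 469.4 -143.3   86.6] [ 3.141e+00 -2.000e-03  6.700e-02] open 0.209 grip 30.0 F [-0.1 -0.1 -0.5]
side lifter_tip [ 542.1 -137.5   99.6] 0.5
side lid_eye [ 567.7 -133.4  100.3] 0.86
```

View pics/w3.png

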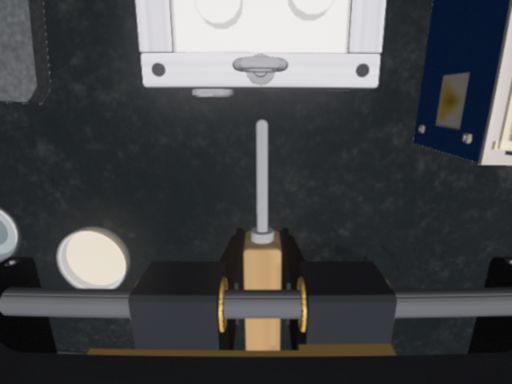

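arm_command --rows '[[[0.05, -0.003, 0.002], 0], [[0.05, 0, 0], 0], [[0.04, 0, 0], 0], [[0.04, 0, 0], 0], [[0, 0, 0], 0]]'

```text
t: 8.5
eef_pos: [515.1, -139.2, 84.9]
tcp_rot: [3.141, -0.001, 0.067]
ft_force: [-0.0, 0.1, -0.7]
opening: 0.206
grip_force: 30.0
```

arm_command --rows '[[[0.04, 0, 0], 0], [[0.032, 0, 0], 0], [[0, 0, 0], 0], [[0, 0, 0], 0], [[0, 0, 0], 0]]'

```text
t: 9.0
eef_pos: [531.4, -138.0, 85.1]
tcp_rot: [-3.142, 0.0, 0.067]
ft_force: [0.2, 0.3, -1.0]
opening: 0.208
grip_force: 30.0
```

Run:
```python
from h import *
p,d,cal=look('wrist',None,['lid_eye'])
cv2.imwrite('pics/w4c.png',cv2.resize(p[60:260,160:360,::-1],None,fx=3,fy=3,interpolation=cv2.INTER_CUBIC))
W=points(d,cal);z=W[...,2]
m=(d>0)&(z>104)&(z<115)&(abs(W[...,0]-566)<15)&(abs(W[...,1]+137)<22);Q=W[m]
print('ring',len(Q),Q.mean(0),np.percentile(Q[:,2],[50,95,100]))
```

```text
t 9.0 [ 531.4 -138.    85.1] [-3.142  0.     0.067] open 0.208 grip 30.0 F [ 0.2  0.3 -1. ]
wrist lid_eye [ 568.1 -135.3   97.6] 0.61
ring 384 [ 567.05198876 -135.65172672  107.20998853] [107.38512785 109.22114973 110.17368148]
```

View pics/w4c.png

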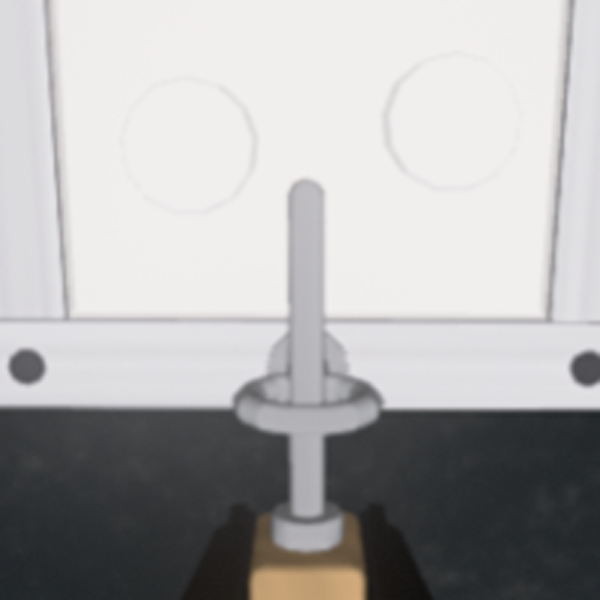

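arm_command --rows '[[[0, 0, -0.01], 0], [[0, 0, -0.008], 0], [[0, 0, -0.008], 0], [[0, 0, -0.006], 0], [[0, 0, -0.006], 0]]'

```text
t: 9.6
eef_pos: [532.1, -138.0, 94.3]
tcp_rot: [3.141, -0.001, 0.067]
ft_force: [6.6, 0.1, -12.3]
opening: 0.207
grip_force: 30.0
```

arm_command --rows '[[[0, 0, -0.006], 0], [[0, 0, -0.006], 0], [[0, 0, -0.006], 0], [[0, 0, -0.006], 0], [[0, 0, 0], 0]]'

```text
t: 10.1
eef_pos: [531.8, -138.0, 100.1]
tcp_rot: [-3.141, 0.0, 0.067]
ft_force: [5.0, 0.3, -10.8]
opening: 0.213
grip_force: 30.0
```

```bash
cat > m.py <<'E'
from h import *
def go(n):
    p,d,cal=look('wrist',None,[])
    cv2.imwrite(f'pics/{n}.png',cv2.resize(p[60:300,160:360,::-1],None,fx=2.5,fy=2.5,interpolation=cv2.INTER_CUBIC))
    W=points(d,cal);z=W[...,2]
    m=(d>0)&(z>80)&(z<140)&(abs(W[...,0]-566)<18)&(abs(W[...,1]+136)<22)
    m&=abs(W[...,1]-(-135.7))>5;Q=W[m];print('ring',len(Q),Q.mean(0),np.percentile(Q[:,2],[95,100]))
    m=(d>0)&(abs(W[...,1]+135.7)<3)&(z>75);Q=W[m]
    for x in range(510,606,8):
        q=Q[(Q[:,0]>=x)&(Q[:,0]<x+8)]
        if len(q):print('rod',x+4,np.percentile(q[:,2],[10,50,90]).round(1))
    for x in (562,580,600,620,650):
        q=W[(d>0)&(abs(W[...,0]-x)<4)&(abs(W[...,1]+136)>20)&(abs(W[...,1]+136)<55)&(z>50)]
        if len(q):print('lid',x,np.percentile(q[:,2],[10,50,90]).round(1))
E
python3 -c "
from m import *
go('w5')"
```

```text
t 10.1 [ 531.8 -138.   100.1] [-3.141  0.     0.067] open 0.213 grip 30.0 F [  5.    0.3 -10.8]
ring 367 [ 568.52819824 -135.57512361  104.24454953] [111.30839646 112.25196534]
rod 514 [123.5 123.6 123.7]
rod 522 [123.2 123.9 124.6]
rod 530 [122.4 123.2 124. ]
rod 538 [120.1 122.2 123. ]
rod 546 [109.2 113.5 119. ]
rod 554 [109.9 212.8 217.3]
rod 562 [108.5 194.  196.1]
rod 570 [106.6 110.4 112.7]
rod 578 [105.6 107.1 108. ]
rod 586 [105.  106.3 107.2]
rod 594 [103.9 105.4 106.5]
rod 602 [103.3 104.6 105.7]
lid 562 [184.5 201.6 217.1]
lid 580 [72.4 73.4 75.8]
lid 600 [71.8 72.8 75.2]
lid 620 [71.3 72.3 74.7]
lid 650 [70.4 71.5 73.9]
```

View pics/w5.png

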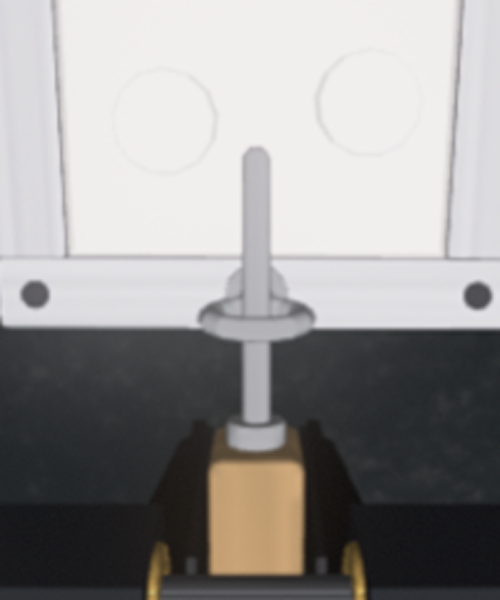

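arm_command --rows '[[[0, 0, 0.012], 0], [[0, 0, 0.006], 0], [[0.02, 0, 0], 0], [[0.024, 0, 0], 0], [[0, 0, 0], 0]]'

```text
t: 10.65
eef_pos: [543.7, -137.4, 96.3]
tcp_rot: [3.141, -0.001, 0.067]
ft_force: [-1.0, -0.6, -1.3]
opening: 0.207
grip_force: 30.0
```

arm_command --rows '[[[0, 0, 0], 0], [[0, 0, -0.006], 0], [[0, 0, -0.006], 0], [[0, 0, -0.006], 0], [[0, 0, 0], 0]]'

```text
t: 11.15
eef_pos: [542.7, -137.3, 100.7]
tcp_rot: [3.142, 0.0, 0.067]
ft_force: [1.6, 0.1, -3.0]
opening: 0.213
grip_force: 30.0
```

```bash
python3 -c "
from m import *
go('w6')"
```

```text
t 11.15 [ 542.7 -137.3  100.7] [3.142 0.    0.067] open 0.213 grip 30.0 F [ 1.6  0.1 -3. ]
ring 1928 [ 556.68326189 -136.67444575  118.30609679] [138.12230959 139.98135048]
rod 514 [125.9 126.6 127.4]
rod 530 [123.9 124.6 125.3]
rod 538 [123.3 124.1 124.8]
rod 546 [122.7 123.4 124.1]
rod 554 [112.8 116.3 122.8]
rod 562 [109.6 111.9 206. ]
rod 570 [114.7 197.1 217.7]
rod 578 [107.3 108.7 109.8]
rod 586 [106.4 108.1 109.1]
rod 594 [105.8 107.4 108.5]
rod 602 [105.  106.7 107.8]
lid 562 [ 78.4 205.8 218.1]
lid 580 [ 74.8 190.9 202.2]
lid 600 [73.4 74.4 76.8]
lid 620 [72.7 73.7 76. ]
lid 650 [71.3 72.4 74.8]
```

arm_command --rows '[[[0, 0, -0.008], 0], [[0, 0, -0.012], 0], [[0, 0, -0.012], 0], [[0, 0, -0.012], 0], [[0, 0, 0], 0]]'

```text
t: 11.7
eef_pos: [542.6, -137.4, 112.2]
tcp_rot: [3.141, -0.0, 0.067]
ft_force: [-1.6, 0.0, -1.6]
opening: 0.207
grip_force: 30.0
```

arm_command --rows '[[[0, 0, -0.008], 0], [[0, 0, -0.006], 0], [[0, 0, 0], 0], [[0, 0, 0], 0], [[0, 0, 0], 0]]'

```text
t: 12.2
eef_pos: [542.6, -137.3, 115.0]
tcp_rot: [-3.142, 0.0, 0.067]
ft_force: [0.9, -0.5, -2.1]
opening: 0.208
grip_force: 30.0
```

```bash
python3 -c "
from m import *
go('w7')
look('side','s7',['lid_eye','lifter_tip'])"
```

```text
t 12.2 [ 542.6 -137.3  115. ] [-3.142  0.     0.067] open 0.208 grip 30.0 F [ 0.9 -0.5 -2.1]
ring 2967 [ 567.34312396 -136.01242745  106.15191559] [136.89293045 139.94718513]
rod 514 [140.3 140.9 141.6]
rod 530 [138.  138.8 139.5]
rod 538 [137.6 138.3 139. ]
rod 546 [136.8 137.6 138.3]
rod 554 [126.9 130.1 136.8]
rod 562 [123.4 125.4 220.3]
rod 570 [205.7 225.8 232. ]
rod 578 [121.7 123.9 128.5]
rod 586 [120.2 122.4 123.2]
rod 594 [ 86.4 121.5 122.6]
rod 602 [ 84.9 120.4 121.5]
lid 562 [ 93.3 220.3 232.4]
lid 580 [ 87.7 204.7 216.3]
lid 600 [84.2 85.4 88. ]
lid 620 [81.4 82.6 85.2]
lid 650 [77.  78.2 81. ]
t 12.25 [ 542.6 -137.3  115. ] [-3.142  0.     0.067] open 0.206 grip 30.0 F [-0.7 -0.7 -3. ]
side lid_eye [ 573.5 -132.2  117.2] 0.78
side lifter_tip [ 613.7 -135.   120.1] 0.59
side lifter_tip [ 575.2 -136.3  118.6] 0.26
```

View pics/w7.png

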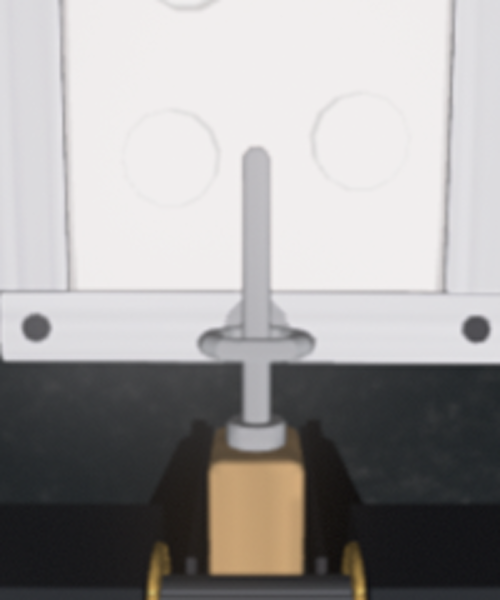

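```bash
python3 -c "
from cell import env
print(env.job_done())"
```

```text
the job is handed in; nothing more can be done
None
```

The job is handed in: the seal is broken and the lid hangs on the lifter's rod at about 0.14 rad, front edge roughly 2 cm up, with the gripper still holding the lifter (result not reported back).

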